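# Pin an extending wheel wrench in its fork and hold it drawn out to the second stop

## Task

Take the knob-headed steel pin out of its block and put it down through the fork and the wrench's eye until its head sits on the fork, then let go of it: it anchors the wrench. Then squeeze the wrench's handle so that the button in its side is pressed fully in before you pull, draw the handle straight out past the first stop to the second and last stop, and finish while still holding it there with the button pressed, as a spring pulls it back. Do not drag the wrench itself out of its saddle, and leave the loose nuts and the socket where they are.

Things in the scene. Friction and masses are not known exactly. Their poses are not given: they have to be found in the camera images.
- fixture: Bench fixture, fixed, place and yaw vary: base plate 75 x 240 x 10 mm along its y axis, a grey fork at one end, a saddle 125 mm off carrying the wrench. Origin: on the table, on the axis of the fork's hole. +y: along the wrench from fork to handle; +x: to the handle's button side; z up. The wrench's axis is 45 mm over the table, above the y axis; grip's middle at y = 220 mm when in.
- fork_hole (a point): Centre of the hole in the fork's top face, 63 mm above the table; axes as the fixture's. The fork is 44 x 44 mm from above: two arms 8 mm thick (tops at 63 and 35 mm), the wrench's flat eye, 12 mm thick, between them. The three vertical holes are 14 mm wide with 2 mm chamfers, in line at the start; the top one is seen from above.
- wrench (a joint): How far the whole wrench has slid out of fork and saddle along the fixture's +y, m; 0 at the start (eye in line with the fork), at most 0.06. It slides easily (about 1.5 N) unless the pin holds it; with the pin in there is up to about 4 mm of play.
- handle (a joint): Handle drawn out of the wrench's tube along the fixture's +y, m: 0 = in and locked (start), 0.050 = first stop, 0.100 = second stop, hard end 0.103. A latch locks it at each stop (2 mm of play) unless the button is pressed. An inner spring pulls it back with 4 N (in) to 7 N (out), friction 1 N.
- grip_mid (a point): Middle of the black grip, on the wrench's axis 45 mm above the table; moves with the handle; axes as the fixture's. The grip is a bar 34 mm wide (x), 90 long (y), 30 high (30 to 60 mm over the table), free below; at its +y end a cap 40 wide x 12 long x 36 mm high, 43 to 55 mm from this point. Over the button it is 42 mm wide, 36 when pressed.
- button (a joint): Travel of the handle's release button, m: 0 = out, 0.006 = fully pressed. It goes in along the fixture's -x, spring 2 N at the start to 5 N fully in. The latch is free above about 0.004; let go between the stops, the button rests on the latch at about 0.004 and springs out at the next stop.
- button_face (a point): Centre of the button's outer face: a steel button 26 mm long (y) x 18 mm high in the +x side of the grip, at the grip's middle, standing 8 mm proud (2 mm when pressed). Axes as the fixture's.
- pin: Loose upright steel pin, 120 g: shaft 10 mm diameter, 48 mm long with an 8 mm tapered point, above it a round dark head 22 mm diameter, 40 mm tall; 88 mm overall. Origin: centre of the lower tip; +z up to the head. At the start it stands in the block, tip 7 mm above the table, head resting on the block's top; seated in the fork its tip is 15 mm above the table.
- block: Grey plastic block 60 x 60 x 55 mm high, fixed, with a 12.5 mm vertical hole in the middle that holds the pin; stands far left or far right of the fixture. Origin: centre of the underside.
- nut_bin: Bystander: grey open bin 85 x 85 x 55 mm with four wheel nuts, fixed, on the opposite side from the block. Origin: centre of the underside.
- loose_nut: Bystander: loose steel wheel nut, 30 mm wide, 39 mm tall, standing on the robot's side of the fixture. Origin: centre of the underside.
- black_nut: Bystander: loose dark wheel nut, 30 mm wide, 39 mm tall, standing beyond the wrench. Origin: centre of the underside.
- socket: Bystander: loose steel socket, 28 mm diameter, 55 mm tall, standing beyond the fork. Origin: centre of the underside.
Not all that is in view belongs to the job. What is meant by the pin is not blue, and is the larger of those in its own colour.

How it is judged:
By the outcome, as a careful person would: the job done as asked, in the order asked, and still so for the second after the job is handed in, while the arm keeps its last pose, push and grip.
It also fails if it takes over 61 s, if anything falls off the work surface, if the arm or the gripper's body presses on something with over 40 N, if the wrist force passes 120 N, or if a joint passes its speed limit or range.

## Robot

A 6-joint arm with a two-finger parallel gripper is mounted at the origin on the work surface. World frame = base frame: x ahead of the robot, y to its left, z up, the work surface at z = 0. Lengths are in mm, angles in rad, forces in N, time in s.
With the tool pointing down it reaches from about 350 to 875 mm from the base axis. Payload 4.2 kg.
Tool frame: the origin (TCP) lies midway between the tips of the shut fingers; the grasp point (between the pads) lies 19 mm behind it (arm.tcp_to_grasp is the distance from the TCP to the grasp point, in mm); z points along the fingers, y is the line along which they close (so a half turn about z gives the same grasp; the last joint's range is limited). The gripper opens to 85 mm and grips with 20 to 120 N. Pads are 22 mm wide; open, the fingers measure 114 mm over their backs; the gripper's body (76 mm by 85 mm) begins 54 mm behind the grasp point. The pads swing forward as they close: fully open they stand 13 mm farther back than shut.
Start: joints at [-1.019, 0.385, 0.008, 0, -1.194, -0.259], TCP at [180.412, -598.373, 231.312] pointing down, gripper open.
Joint ranges: [-3.14, 3.14], [-1.21, 2.06], [-1.07, 1.41], [-3.16, 2.05], [-2.99, -0.16], [-3.1, 3.1]. Speed limits (rad/s): [2.79, 2.79, 3.14, 3.14, 3.14, 3.14].

## Interface

Orientations are given as a unit quaternion [x, y, z, w].
In Python, from bench import arm, imaging, job, models gives the robot as it stands.
- The arm moves only by the tool arm_command, never from a script. Its argument "rows" is a list of rows, each an object with "grip": the opening, from 0 (shut) to 1 (fully open); "linear": the shift along the tool's x, y, z in mm, a list of three; "rot": the turn, a rotation vector about the tool's x, y, z in rad, a list of three. In form: [{"grip": grip, "linear": [tx, ty, tz], "rot": [rx, ry, rz]}, ...]. A call has 1 to 10 rows; each row is the pose to reach, as a shift and turn from the pose commanded when the call began, along the tool's axes at that moment; what a row does not reach only later rows make up. A row lasts 1/8 s, in which the tool goes at most 62.5 mm and 10.7 degrees, less where a joint would pass 70% of its speed; a pose out of reach is approached as far as the arm can. A call with a gripper value outside its range is refused whole. The fingers move at their own pace and stop on an object; the grip force is fixed at half the most. Time passes only in rows, so rows that repeat a pose let the fingers close. It gives the time, the measured TCP pose, the force, the opening and the grip force at its end, in the units of the state.
- arm.read_state(): the state, without advancing time (a new reading comes with each control period).
- imaging.get_image(name): name is "side" or "top" or "wrist"; returns a dict with "frame" (420x560x3 uint8, red, green, blue), "fx", "fy", "cx", "cy" (pixels), "extrinsics" (4x4, takes a point from world to camera coordinates); the wrist camera has in their place "T_tool_cam" (4x4, takes a point from camera to tool coordinates, whose origin is the TCP and whose axes are the flange's). Camera axes: x right, y down, z forward; pixel columns grow to the right and rows downward; lengths in mm; the calibration is good to about 2 mm. A picture is of the moment at which its call begins: read the wrist's pose just before it. There is no depth.
- job.job_done(): hands the job in; it is judged then, once.
Trained networks look in a picture, given as the dict that the camera call returned (one of the last four; its "shot" number tells which), for a name from the list of things; names that differ only in an ending like _2 or _b are one class to them, and where a whole thing is asked for, a point or a joint stands for the part that bears it (a point fixed in the world has none). Each returns a list of dicts, best first, with "score" (0 to 1); they miss things now and then, are a little off and sometimes report something else, mostly with a low value. They report only what shows in the picture. A call takes as long as a camera call. They do not tell look-alikes from the thing itself.
- models.spot_in(picture, query): "rect" ([left, top, right, bottom] in pixels, round what is visible of it).
- models.tip_of(picture, query): "pixel" ([column, row] in pixels: a listed point, or the origin of a listed thing).
The state is a dict: "clock": time; "joints": joint angles; "joint_vel": joint speeds; "joint_efforts": joint torques, N m; "position": TCP position; "ee_rot": TCP orientation; "contact_force": force on the tool from outside, world axes, zero at the start; "wrist_torque": the same for the moment, N m; "gripper_width": finger opening in mm; "grasp_force": force on a finger pad.
Only numpy, scipy, OpenCV 4.12 (cv2) and the standard library are available. Lean on these libraries where they do the work, as an engineer would, in place of code of your own. Each camera call takes 0.05 s, during which the arm holds its last target. There are 200 camera calls.

## Working session

There is one attempt and no reset: what is moved stays moved. The work goes in short steps, Python scripts to look and compute and a tool call to move; the robot and the scene stay as the last step left them, time stands still between calls to the robot, and variables do not carry over. Pictures are saved under pics/ and viewed, at most 10 in all, crops included, and the job is handed in when it is done.

Besides the shell and the picture viewer there is one more tool, called after "Call:" in YAML: its name, and indented under it one key for each argument. arm_command: Moves the arm, as the interface text tells. Its arguments: {"type":"object","properties":{"rows":{"type":"array"}},"required":["rows"]}

```bash
mkdir -p pics; ls; cat > h.py <<'E'
import numpy as np, cv2
from scipy.spatial.transform import Rotation as R
from bench import arm, imaging, job, models
def ray(p,px,st=None):
    d=np.array([(px[0]-p['cx'])/p['fx'],(px[1]-p['cy'])/p['fy'],1.])
    if 'extrinsics' in p:
        T=np.linalg.inv(np.array(p['extrinsics']))
    else:
        W=np.eye(4);W[:3,:3]=R.from_quat(st['ee_rot']).as_matrix();W[:3,3]=st['position'];T=W@np.array(p['T_tool_cam'])
    return T[:3,3],T[:3,:3]@d
def onz(p,px,z,st=None):
    o,d=ray(p,px,st); return o+d*(z-o[2])/d[2]
def proj(p,X,st=None):
    if 'extrinsics' in p: T=np.array(p['extrinsics'])
    else:
        W=np.eye(4);W[:3,:3]=R.from_quat(st['ee_rot']).as_matrix();W[:3,3]=st['position'];T=np.linalg.inv(W@np.array(p['T_tool_cam']))
    c=T[:3,:3]@np.asarray(X)+T[:3,3]; return np.array([c[0]/c[2]*p['fx']+p['cx'],c[1]/c[2]*p['fy']+p['cy']])
def save(p,n,crop=None,s=1):
    f=p['frame'][:,:,::-1]
    if crop: f=f[crop[1]:crop[3],crop[0]:crop[2]]
    cv2.imwrite('pics/'+n,cv2.resize(f,None,fx=s,fy=s,interpolation=cv2.INTER_CUBIC))
def tri(a,b):
    (o1,d1),(o2,d2)=a,b
    t=np.linalg.lstsq(np.c_[d1,-d2],o2-o1,rcond=None)[0]
    return (o1+t[0]*d1+o2+t[1]*d2)/2,np.linalg.norm(o1+t[0]*d1-o2-t[1]*d2)
E
python3 - <<'E'
from h import *
np.set_printoptions(precision=1,suppress=True)
s=arm.read_state();print(s['position'],s['ee_rot'],s['clock'],s['gripper_width'],arm.tcp_to_grasp)
P={n:imaging.get_image(n) for n in('top','side')}
for n in P: save(P[n],n+'0.png')
for n in P:
  for q in('fork_hole','grip_mid','button_face','pin','block','fixture','loose_nut','black_nut','socket','nut_bin'):
    print(n,q,[(round(r['score'],2),np.round(r['pixel'])) for r in models.tip_of(P[n],q)][:4],[(np.round(r['rect']),round(r['score'],2)) for r in models.spot_in(P[n],q)][:3] if q=='pin' else '')
np.set_printoptions()
print({n:(np.array(P[n]['extrinsics']).round(3).tolist(),P[n]['fx']) for n in P})
E
```

```text
pics
[ 180.3 -597.8  230.2] [-0.1  1.   0.  -0. ] 0.0 85.14882190210734 18.700000000000003
top fork_hole [(0.66, array([344., 200.]))] 
top grip_mid [(0.75, array([256., 198.]))] 
top button_face [(0.47, array([254., 190.]))] 
top pin [(0.63, array([130., 217.])), (0.57, array([182., 226.])), (0.49, array([153., 230.]))] [(array([240., 186., 362., 218.]), 0.53), (array([174., 221., 181., 231.]), 0.5)]
top block [(0.62, array([156., 228.]))] 
top fixture [(0.67, array([346., 281.])), (0.66, array([343., 200.])), (0.63, array([256., 198.])), (0.55, array([154., 228.]))] 
top loose_nut [(0.45, array([346., 280.]))] 
top black_nut [] 
top socket [(0.45, array([369., 149.])), (0.43, array([154., 228.]))] 
top nut_bin [(0.74, array([431., 242.]))] 
side fork_hole [(0.98, array([288., 167.]))] 
side grip_mid [(0.91, array([250., 237.]))] 
side button_face [(0.53, array([245., 229.]))] 
side pin [(0.67, array([230., 366.])), (0.63, array([243., 332.])), (0.5, array([190., 391.]))] [(array([237., 303., 245., 332.]), 0.7), (array([218., 337., 233., 359.]), 0.65), (array([179., 373., 191., 393.]), 0.63)]
side block [(0.86, array([228., 368.])), (0.52, array([370., 210.])), (0.41, array([227., 364.]))] 
side fixture [(0.93, array([288., 189.]))] 
side loose_nut [(0.6, array([369., 208.]))] 
side black_nut [(0.74, array([178., 228.])), (0.26, array([250., 160.]))] 
side socket [(0.48, array([252., 158.])), (0.16, array([290., 170.]))] 
side nut_bin [(0.56, array([354., 151.]))] 
{'top': ([[-0.005, -1.0, 0.003, 22.495], [-0.993, 0.005, -0.117, 582.005], [0.117, -0.004, -0.993, 1318.235], [0.0, 0.0, 0.0, 1.0]], 513.3926257609523), 'side': ([[-0.926, -0.377, 0.016, 524.125], [-0.271, 0.635, -0.723, 194.525], [0.262, -0.674, -0.691, 881.293], [0.0, 0.0, 0.0, 1.0]], 416.1072178204153)}
```

View pics/top0.png

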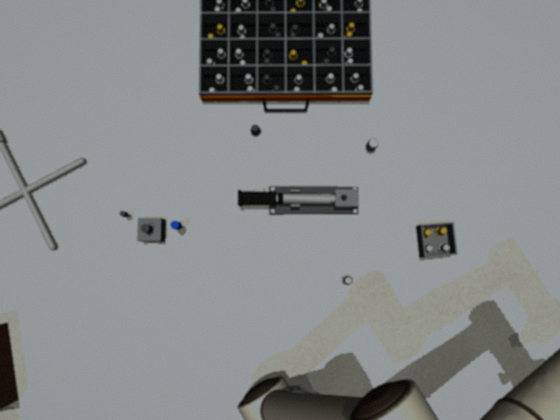

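View pics/side0.png

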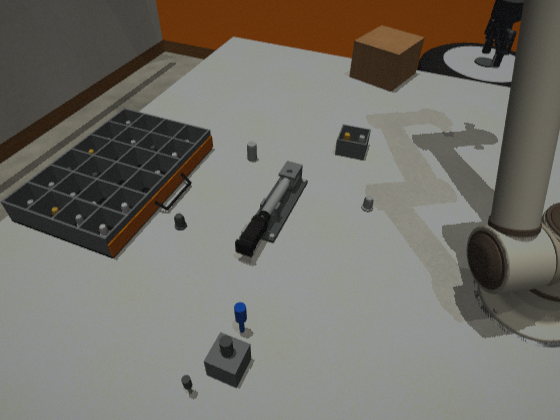

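Candidates for the pin: the dark head in the block at top (149,229) / side (227,345), the blue pin at top (176,225) / side (241,315), and a small dark pin at top (125,214) / side (187,382). The one in the block fits: it isn't blue, and it's the larger of the two dark ones. I'll confirm that in a crop.

```bash
python3 - <<'E'
from h import *
np.set_printoptions(precision=1,suppress=True)
t=imaging.get_image('top');s=imaging.get_image('side')
save(s,'crop1.png',(150,290,290,410),5)
for q,z in(('fork_hole',63),('grip_mid',60),('button_face',45),('block',0),('black_nut',0),('loose_nut',0),('socket',0),('nut_bin',0)):
  a=models.tip_of(t,q);b=models.tip_of(s,q)
  print(q,onz(t,a[0]['pixel'],z) if a else '',onz(s,b[0]['pixel'],z) if b else '',tri(ray(t,a[0]['pixel']),ray(s,b[0]['pixel'])) if a and b else '')
print('pinhead top',onz(t,(148,229.5),95),onz(s,(227,342),95),'block top c',onz(t,(151,229),55))
for n,a in(('top',(344,198)),('top',(239,199)),('top',(358,199))): print(a,onz(t,a,60))
E
```

```text
fork_hole  [ 603.6 -133.9   63. ] 
grip_mid [587.1  94.   60. ] [589.6 115.9  60. ] (array([594.3,  96.7,  37.5]), np.float64(9.247497208084807))
button_face [616.4  89.4  45. ] [622.9  80.5  45. ] (array([616.4,  89.4,  55.9]), np.float64(3.234818223754074))
block [516.6 365.9   0. ] [515.8 376.3   0. ] (array([518.8, 370. , -15. ]), np.float64(2.5152448975644712))
black_nut [782.9  99.7   0. ] [786.9 111.3  -0. ] (array([789.7, 102.1, -10.9]), np.float64(8.356344774632209))
loose_nut [ 375.7 -141.9    0. ] [ 367.9 -133.5    0. ] (array([ 372. , -143.5,   -9.8]), np.float64(6.628080969437471))
socket [ 742.  -210.6    0. ] [ 752.4 -211.9    0. ] (array([ 745.7, -208.6,    3.4]), np.float64(9.220400423549483))
nut_bin  [ 469.8 -377.7    0. ] 
pinhead top [507.6 362.5  95. ] [509.1 376.6  95. ] block top c [511.4 365.3  55. ]
(344, 198) [ 588.8 -132.8   60. ]
(239, 199) [587.6 138.7  60. ]
(358, 199) [ 586.1 -168.9   60. ]
```

View pics/crop1.png

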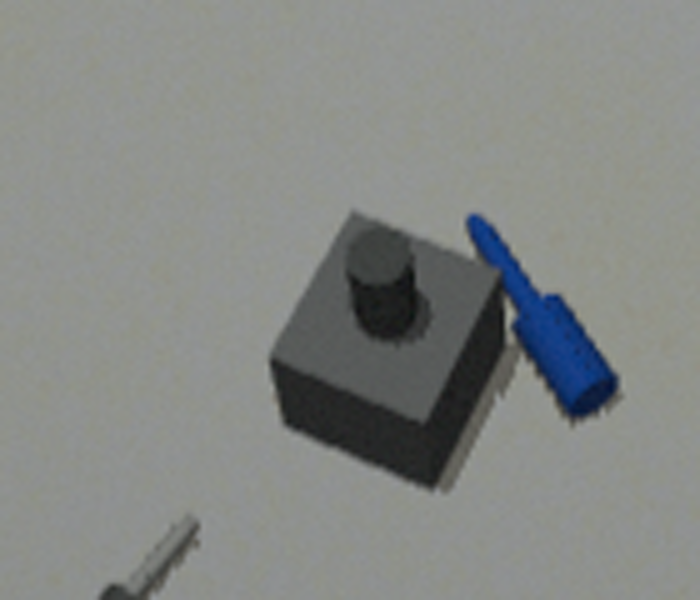

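The crop shows the large dark pin standing in the block, head at crop (380,255). The blue pin and the smaller dark one have toppled over beside it. I'll take the one in the block.

```bash
cat >> h.py <<'E'
def go(X,yaw=None,tilt0=True):
    """tool-frame shift/rot from current measured pose to world X; yaw = world angle of tool y axis; tool straight down"""
    s=arm.read_state();M=R.from_quat(s['ee_rot']).as_matrix()
    lin=M.T@(np.asarray(X)-s['position'])
    y=np.degrees(np.arctan2(M[1,1],M[0,1]))
    yaw=np.deg2rad(y if yaw is None else yaw); yv=np.array([np.cos(yaw),np.sin(yaw),0]);zv=np.array([0,0,-1.]);xv=np.cross(yv,zv)
    rv=R.from_matrix(M.T@np.c_[xv,yv,zv]).as_rotvec()
    print('t',round(s['clock'],2),'pos',np.round(s['position'],1),'yaw',round(y,1),'z',np.round(M[:,2],3),'lin',lin.round(1),'rot',rv.round(4),'j',np.round(s['joints'],2),'w',round(s['gripper_width'],1),'F',np.round(s['contact_force'],1),'gf',s['grasp_force'])
E
python3 - <<'E'
from h import *
go([540,-130,330],0);go([540,-130,330],180);go([540,-130,330],90)
print(np.round(imaging.get_image('wrist')['T_tool_cam'],3),imaging.get_image('wrist')['fx'])
E
```

```text
t 2.1 pos [ 180.4 -598.4  231.3] yaw 106.8 z [-0. -0. -1.] lin [-479.5  344.7  -98.7] rot [-0.      0.      1.8636] j [-1.02  0.38  0.01  0.   -1.19 -0.26] w 85.3 F [ 0.1 -0.3  0.2] gf 0.0
t 2.1 pos [ 180.4 -598.4  231.3] yaw 106.8 z [-0. -0. -1.] lin [-479.5  344.7  -98.7] rot [-0.    -0.    -1.278] j [-1.02  0.38  0.01  0.   -1.19 -0.26] w 85.3 F [ 0.1 -0.3  0.2] gf 0.0
t 2.1 pos [ 180.4 -598.4  231.3] yaw 106.8 z [-0. -0. -1.] lin [-479.5  344.7  -98.7] rot [-0.     -0.      0.2928] j [-1.02  0.38  0.01  0.   -1.19 -0.26] w 85.3 F [ 0.1 -0.3  0.2] gf 0.0
[[ 1.00000e-03 -9.60000e-01 -2.79000e-01  6.98130e+01]
 [ 1.00000e+00  1.00000e-03  0.00000e+00 -1.38400e+00]
 [ 0.00000e+00 -2.79000e-01  9.60000e-01 -1.42014e+02]
 [ 0.00000e+00  0.00000e+00  0.00000e+00  1.00000e+00]] 303.4844140527277
```

Call:
arm_command:
  rows:
    - {"grip": 1,"linear": [-551,427,-19],"rot": [0,0,-1.278]}
    - {"grip": 1,"linear": [-551,427,-19],"rot": [0,0,-1.278]}
    - {"grip": 1,"linear": [-551,427,-19],"rot": [0,0,-1.278]}
    - {"grip": 1,"linear": [-551,427,-19],"rot": [0,0,-1.278]}
    - {"grip": 1,"linear": [-551,427,-19],"rot": [0,0,-1.278]}
    - {"grip": 1,"linear": [-551,427,-19],"rot": [0,0,-1.278]}
    - {"grip": 1,"linear": [-551,427,-19],"rot": [0,0,-1.278]}
    - {"grip": 1,"linear": [-551,427,-19],"rot": [0,0,-1.278]}
    - {"grip": 1,"linear": [-551,427,-19],"rot": [0,0,-1.278]}
    - {"grip": 1,"linear": [-551,427,-19],"rot": [0,0,-1.278]}

```text
clock: 3.45
position: [543.7, -87.5, 248.8]
ee_rot: [0.707, -0.707, 0.0, -0.0]
contact_force: [0.3, -0.8, 0.7]
gripper_width: 85.6
grasp_force: 0.0
```

```bash
python3 - <<'E'
from h import *
go([585,-30,250],180)
E
```

```text
t 3.45 pos [543.7 -87.5 248.8] yaw -180.0 z [ 0.001 -0.    -1.   ] lin [-57.5 -41.3  -1.2] rot [-0.0008 -0.0001  0.0004] j [ 0.13  0.25 -0.15  0.   -1.18 -0.13] w 85.6 F [ 0.3 -0.8  0.7] gf 0.0
```

Call:
arm_command:
  rows:
    - {"grip": 1,"linear": [-57,-41,0],"rot": [0,0,0]}
    - {"grip": 1,"linear": [-57,-41,0],"rot": [0,0,0]}
    - {"grip": 1,"linear": [-57,-41,0],"rot": [0,0,0]}

```text
clock: 3.82
position: [583.7, -32.1, 247.9]
ee_rot: [0.707, -0.707, -0.0, 0.0]
contact_force: [-0.1, -0.3, 0.0]
gripper_width: 85.4
grasp_force: 0.0
```

```bash
python3 - <<'E'
from h import *
np.set_printoptions(precision=1,suppress=True)
s=arm.read_state();p=imaging.get_image('wrist');save(p,'w1.png')
go([510,365,200],180)
for q,z in(('fork_hole',63),('grip_mid',60),('button_face',45)):
  print(q,[(round(r['score'],2),np.round(r['pixel'],1),onz(p,r['pixel'],z,s)) for r in models.tip_of(p,q)][:3])
E
```

```text
t 3.88 pos [583.2 -32.9 248.2] yaw 180.0 z [-0. -0. -1.] lin [-397.8   73.3   48.1] rot [ 0. -0. -0.] j [ 0.2  0.3 -0.1  0.  -1.2 -0.2] w 85.3 F [ 0.5 -0.4 -0.1] gf 0.0
fork_hole [(0.73, array([276.5,  94.4]), array([ 589.5, -128.6,   63. ]))]
grip_mid [(0.98, array([274.2, 278.8]), array([592.8,  81.5,  60. ]))]
button_face [(0.74, array([143.2,  21.2]), array([ 723.6, -198.8,   45. ])), (0.52, array([253.1, 278.7]), array([620. ,  89.9,  45. ]))]
```

View pics/w1.png

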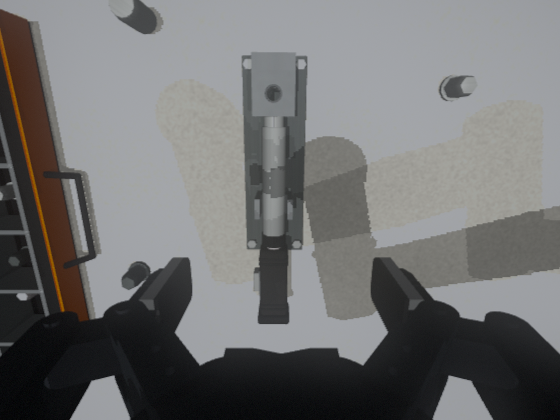

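The wrist view shows the fork top at (273,85) with its hole at about (273,93), the grip at (273,285) and the button at (256,280). The fixture's yaw is close to 0. Next is the pin.

Call:
arm_command:
  rows:
    - {"grip": 1,"linear": [-398,73,48],"rot": [0,0,0]}
    - {"grip": 1,"linear": [-398,73,48],"rot": [0,0,0]}
    - {"grip": 1,"linear": [-398,73,48],"rot": [0,0,0]}
    - {"grip": 1,"linear": [-398,73,48],"rot": [0,0,0]}
    - {"grip": 1,"linear": [-398,73,48],"rot": [0,0,0]}
    - {"grip": 1,"linear": [-398,73,48],"rot": [0,0,0]}
    - {"grip": 1,"linear": [-398,73,48],"rot": [0,0,0]}
    - {"grip": 1,"linear": [-398,73,48],"rot": [0,0,0]}
    - {"grip": 1,"linear": [-398,73,48],"rot": [0,0,0]}
    - {"grip": 1,"linear": [-398,73,48],"rot": [0,0,0]}

```text
clock: 5.28
position: [511.3, 364.1, 200.9]
ee_rot: [-0.706, 0.708, -0.0, 0.0]
contact_force: [-0.6, 0.1, -0.4]
gripper_width: 85.5
grasp_force: 0.0
```

```bash
python3 - <<'E'
from h import *
np.set_printoptions(precision=1,suppress=True)
s=arm.read_state();p=imaging.get_image('wrist');save(p,'w2.png')
go([510,365,120],180)
for q,z in(('pin',7),('block',0)):
  print(q,[(round(r['score'],2),np.round(r['pixel'],1),onz(p,r['pixel'],z,s)) for r in models.tip_of(p,q)][:3])
  print(q,[(round(r['score'],2),np.round(r['rect'],1)) for r in models.spot_in(p,q)][:3])
E
```

```text
t 5.33 pos [511.3 364.2 200.9] yaw 179.9 z [ 0.  0. -1.] lin [-0.7  1.3 80.9] rot [-0.  0. -0.] j [ 0.9  0.4 -0.   0.  -1.1 -0.9] w 85.4 F [-0.6 -0.4  0.7] gf 0.0
pin [(0.96, array([282.2, 195. ]), array([511.4, 374.6,   7. ])), (0.96, array([278.3, 131.4]), array([515.6, 304.4,   7. ])), (0.93, array([245. , 253.2]), array([556.2, 446.7,   7. ]))]
pin [(0.94, array([269.3, 193.2, 290.6, 230.6])), (0.88, array([278.3, 129.7, 346.8, 186.5])), (0.86, array([232. , 253.2, 247.9, 295.7]))]
block [(0.87, array([278.5, 192.2]), array([515.6, 373. ,   0. ]))]
block [(0.88, array([248.6, 167.4, 313.3, 236.4]))]
```

View pics/w2.png

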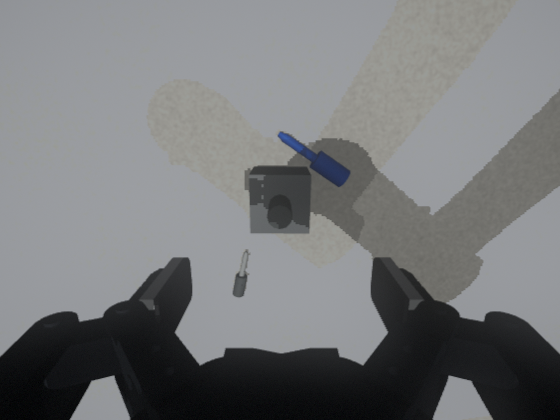

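The wrist view shows the block at (280,203), the pin's head at about (280,212), the blue pin lying at (315,160) and the small dark pin at (241,275). I'll zoom in to check the head's size and centre.

```bash
python3 - <<'E'
from h import *
np.set_printoptions(precision=1,suppress=True)
s=arm.read_state();p=imaging.get_image('wrist');p['frame']=cv2.convertScaleAbs(p['frame'],alpha=2.2)
save(p,'w2c.png',(230,120,350,300),3.3)
for z,c in((95,(511,365)),(55,(511,365))):
  print(z,[proj(p,[c[0]+a,c[1]+b,z],s) for a,b in((11,0),(-11,0),(0,11),(0,-11),(0,0),(30,30),(-30,-30))])
E
```

```text
95 [array([269.6, 207.7]), array([295.5, 207.7]), array([282.6, 220. ]), array([282.6, 195.1]), array([282.6, 207.7]), array([248.3, 240.5]), array([319.1, 172.6])]
55 [array([271.1, 196.3]), array([293.7, 196.3]), array([282.4, 207.1]), array([282.4, 185.2]), array([282.4, 196.3]), array([252.5, 225.3]), array([314.1, 165.6])]
```

View pics/w2c.png

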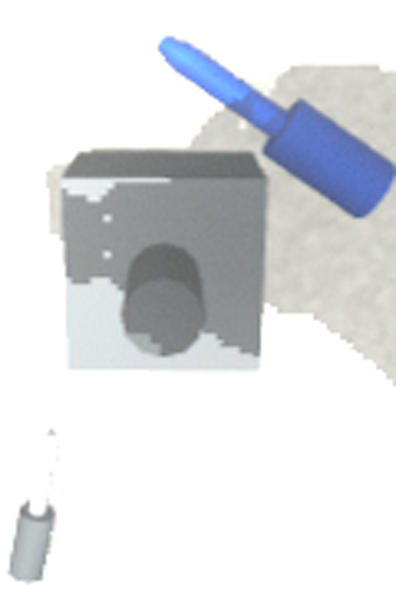

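The zoom shows the head's top circle at crop (164,317), which is pixel (279.7,216.1), about 21 mm across. That gives the pin at about (513.4, 372), so I'll grasp it there.

Call:
arm_command:
  rows:
    - {"grip": 1,"linear": [-7.8,-2,40],"rot": [0,0,0]}
    - {"grip": 1,"linear": [-7.8,-2,80],"rot": [0,0,0]}
    - {"grip": 1,"linear": [-7.8,-2,110],"rot": [0,0,0]}
    - {"grip": 1,"linear": [-7.8,-2,137],"rot": [0,0,0]}
    - {"grip": 1,"linear": [-7.8,-2,138],"rot": [0,0,0]}
    - {"grip": 0,"linear": [-7.8,-2,138],"rot": [0,0,0]}
    - {"grip": 0,"linear": [-7.8,-2,138],"rot": [0,0,0]}
    - {"grip": 0,"linear": [-7.8,-2,138],"rot": [0,0,0]}
    - {"grip": 0,"linear": [-7.8,-2,138],"rot": [0,0,0]}
    - {"grip": 0,"linear": [-7.8,-2,138],"rot": [0,0,0]}

```text
clock: 6.82
position: [513.1, 373.7, 63.4]
ee_rot: [0.707, -0.707, 0.0, -0.001]
contact_force: [-1.1, -0.3, 4.6]
gripper_width: 19.3
grasp_force: 58.5
```

```bash
python3 - <<'E'
from h import *
go([513,372,180],180)
E
```

```text
t 6.83 pos [513.1 373.7  63.4] yaw -180.0 z [ 0.001  0.001 -1.   ] lin [   1.6   -0.  -116.6] rot [-0.0011  0.0009  0.0004] j [ 0.88  0.56 -0.17  0.   -0.85 -0.88] w 19.3 F [-1.1 -0.3  4.6] gf 58.46108615398407
```

Call:
arm_command:
  rows:
    - {"grip": 0,"linear": [0,0,-20],"rot": [0,0,0]}
    - {"grip": 0,"linear": [0,0,-60],"rot": [0,0,0]}
    - {"grip": 0,"linear": [0,0,-100],"rot": [0,0,0]}
    - {"grip": 0,"linear": [0,0,-130],"rot": [0,0,0]}
    - {"grip": 0,"linear": [0,0,-130],"rot": [0,0,0]}

```text
clock: 7.45
position: [513.6, 374.3, 194.8]
ee_rot: [0.707, -0.707, -0.0, -0.003]
contact_force: [0.1, -0.8, -0.5]
gripper_width: 19.1
grasp_force: 59.5
```

```bash
python3 - <<'E'
from h import *
np.set_printoptions(precision=1,suppress=True)
s=arm.read_state();p=imaging.get_image('wrist');q=imaging.get_image('side')
pp=np.array(s['position']);
a=cv2.convertScaleAbs(p['frame'][100:400,140:420],alpha=2.0)
c=proj(q,pp).astype(int);print(c)
b=q['frame'][c[1]-70:c[1]+70,c[0]-65:c[0]+65];b=cv2.resize(b,(280,300),interpolation=cv2.INTER_CUBIC)
cv2.imwrite('pics/g1.png',cv2.resize(np.hstack([a,b])[:,:,::-1],None,fx=1.4,fy=1.4))
print([(r['score'],r['pixel']) for r in models.tip_of(q,'pin')],[(r['score'],r['pixel']) for r in models.tip_of(p,'pin')])
go([590,-131,190],180)
E
```

```text
[220 306]
[(0.82, [245.2, 334.0]), (0.75, [224.9, 328.4]), (0.75, [185.1, 393.7]), (0.31, [249.1, 158.3])] [(0.75, [282.6, 224.8]), (0.72, [279.4, 123.0]), (0.57, [245.3, 240.5])]
t 7.65 pos [511.9 372.6 190.1] yaw 180.0 z [-0. -0. -1.] lin [503.6 -78.3   1.2] rot [ 0. -0. -0.] j [ 0.9  0.4 -0.  -0.  -1.1 -0.9] w 19.5 F [-0.7 -0.8 -1.3] gf 59.52998220920563
```

View pics/g1.png

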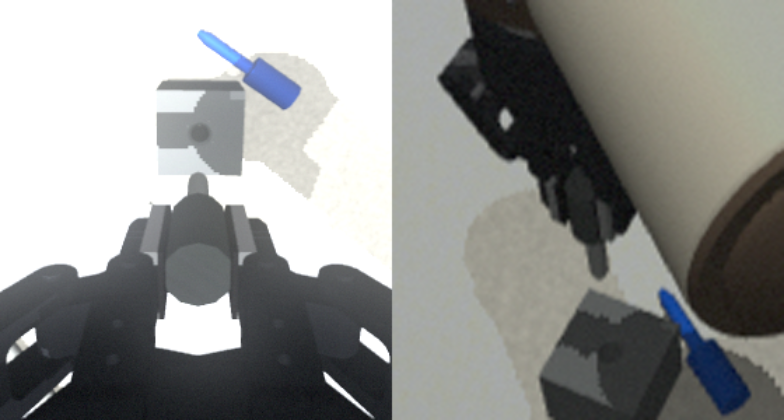

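The pin is held upright. Its tip shows at about wrist pixel (281,225), and the block's empty hole at (283,194). Now to carry it over the fork.

Call:
arm_command:
  rows:
    - {"grip": 0,"linear": [30,-5,0],"rot": [0,0,0]}
    - {"grip": 0,"linear": [80,-12,0],"rot": [0,0,0]}
    - {"grip": 0,"linear": [140,-22,0],"rot": [0,0,0]}
    - {"grip": 0,"linear": [200,-31,0],"rot": [0,0,0]}
    - {"grip": 0,"linear": [260,-40,0],"rot": [0,0,0]}
    - {"grip": 0,"linear": [320,-50,0],"rot": [0,0,0]}
    - {"grip": 0,"linear": [380,-60,0],"rot": [0,0,0]}
    - {"grip": 0,"linear": [440,-70,0],"rot": [0,0,0]}
    - {"grip": 0,"linear": [485,-78,0],"rot": [0,0,0]}
    - {"grip": 0,"linear": [503,-79,0],"rot": [0,0,0]}

```text
clock: 8.9
position: [591.1, -132.0, 190.4]
ee_rot: [-0.706, 0.708, 0.001, -0.001]
contact_force: [-0.5, 0.4, -0.7]
gripper_width: 19.6
grasp_force: 59.5
```

Call:
arm_command:
  rows:
    - {"grip": 0,"linear": [0,0,20],"rot": [0,0,0]}
    - {"grip": 0,"linear": [0,0,25],"rot": [0,0,0]}
    - {"grip": 0,"linear": [0,0,25],"rot": [0,0,0]}

```text
clock: 9.28
position: [591.5, -129.0, 166.7]
ee_rot: [0.708, -0.707, -0.001, 0.001]
contact_force: [-0.0, 0.0, -1.0]
gripper_width: 19.2
grasp_force: 59.5
```

```bash
python3 - <<'E'
from h import *
np.set_printoptions(precision=1,suppress=True)
s=arm.read_state();p=imaging.get_image('wrist');t=imaging.get_image('top')
go([590,-131,165],180)
h=models.tip_of(p,'fork_hole');k=models.tip_of(p,'pin')
print(h[:2],k[:2])
for r in h[:1]: print('hole',onz(p,r['pixel'],63,s))
zt=s['position'][2]-56.4
for r in k[:1]: print('tip',onz(p,r['pixel'],zt,s))
print('px tip281.4,225 tool?', proj(p,[*s['position'][:2],zt],s))
f=p.copy();f['frame']=cv2.convertScaleAbs(p['frame'],alpha=1.6);save(f,'f1.png',(200,80,360,240),3.7)
E
```

```text
t 9.38 pos [ 592.2 -129.   167.9] yaw -179.9 z [ 0. -0. -1.] lin [2.  2.2 2.9] rot [-0. -0.  0.] j [ 0.1  0.4 -0.1  0.  -1.  -0.1] w 19.4 F [-0.   0.3  0.2] gf 59.51758861541748
[{'pixel': [280.8, 209.7], 'score': 0.78}] [{'pixel': [281.9, 225.6], 'score': 0.95}]
hole [ 592.7 -127.8   63. ]
tip [ 592.  -130.3  110.3]
px tip281.4,225 tool? [282.6 227.5]
```

View pics/f1.png

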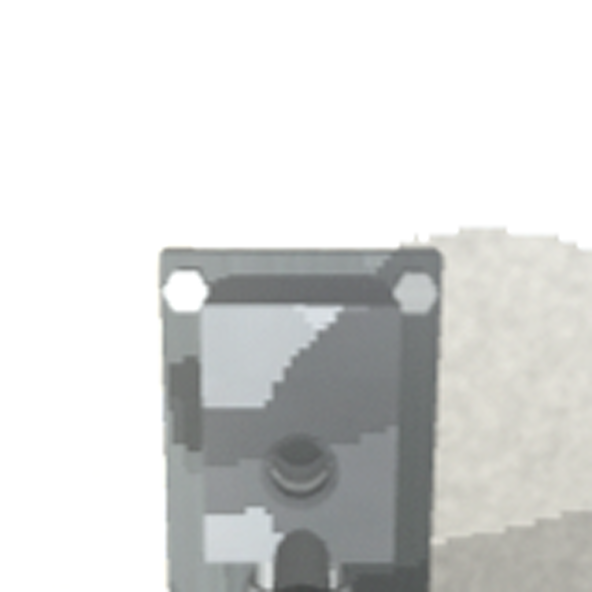

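The hole's rim is centred at crop (300,470), pixel (281.1,207), and the tip is almost exactly over it. The hole sits at about (592.4, -129.3) and the tip at (592, -130.3), so I'll descend carefully.

Call:
arm_command:
  rows:
    - {"grip": 0,"linear": [-1,-0.5,20],"rot": [0,0,0]}
    - {"grip": 0,"linear": [-1,-0.5,38],"rot": [0,0,0]}
    - {"grip": 0,"linear": [-1,-0.5,45],"rot": [0,0,0]}
    - {"grip": 0,"linear": [-1,-0.5,50],"rot": [0,0,0]}
    - {"grip": 0,"linear": [-1,-0.5,55],"rot": [0,0,0]}
    - {"grip": 0,"linear": [-1,-0.5,55],"rot": [0,0,0]}

```text
clock: 10.22
position: [592.3, -128.6, 112.4]
ee_rot: [0.707, -0.707, -0.0, 0.0]
contact_force: [-0.1, -0.6, -1.1]
gripper_width: 19.4
grasp_force: 59.5
```

```bash
python3 - <<'E'
from h import *
np.set_printoptions(precision=2,suppress=True)
go([590,-131,71.4],180)
s=arm.read_state();p=imaging.get_image('wrist');k=models.tip_of(p,'pin');h=models.tip_of(p,'fork_hole')
print(h[:1],k[:1],s['wrist_torque'])
f=p.copy();f['frame']=cv2.convertScaleAbs(p['frame'],alpha=1.6);save(f,'f2.png',(200,140,360,300),3.7)
E
```

```text
t 10.22 pos [ 592.3 -128.6  112.4] yaw -180.0 z [-0.  0. -1.] lin [ 2.4  2.3 41. ] rot [0. 0. 0.] j [ 0.05  0.46 -0.2  -0.   -0.92 -0.05] w 19.4 F [-0.1 -0.6 -1.1] gf 59.53703820705414
[{'pixel': [285.1, 230.8], 'score': 0.75}] [{'pixel': [283.2, 226.4], 'score': 0.74}] [-0.01  0.04 -0.01]
```

View pics/f2.png

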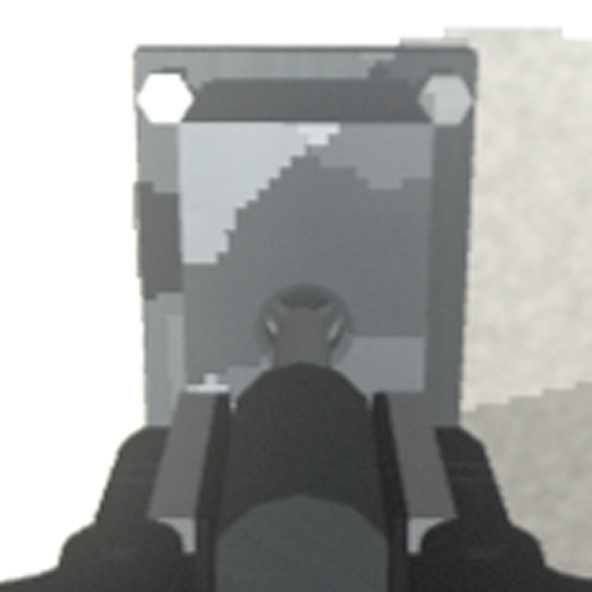

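The shaft (crop 275–330) is centred in the hole rim (257–352) and the tip is already inside, so I'll continue down.

Call:
arm_command:
  rows:
    - {"grip": 0,"linear": [0,0,8],"rot": [0,0,0]}
    - {"grip": 0,"linear": [0,0,16],"rot": [0,0,0]}
    - {"grip": 0,"linear": [0,0,24],"rot": [0,0,0]}
    - {"grip": 0,"linear": [0,0,31],"rot": [0,0,0]}
    - {"grip": 0,"linear": [0,0,35],"rot": [0,0,0]}
    - {"grip": 0,"linear": [0,0,35],"rot": [0,0,0]}

```text
clock: 11.12
position: [592.1, -128.6, 76.9]
ee_rot: [0.707, -0.707, -0.0, 0.0]
contact_force: [-0.1, -0.0, -1.1]
gripper_width: 19.5
grasp_force: 59.5
```

Call:
arm_command:
  rows:
    - {"grip": 0,"linear": [0,0,2],"rot": [0,0,0]}
    - {"grip": 0,"linear": [0,0,4],"rot": [0,0,0]}
    - {"grip": 0,"linear": [0,0,4],"rot": [0,0,0]}

```text
clock: 11.5
position: [592.2, -128.6, 73.3]
ee_rot: [0.707, -0.707, -0.0, 0.0]
contact_force: [-0.2, 0.1, -1.4]
gripper_width: 19.3
grasp_force: 59.5
```

Call:
arm_command:
  rows:
    - {"grip": 0,"linear": [0,0,1],"rot": [0,0,0]}
    - {"grip": 0,"linear": [0,0,2],"rot": [0,0,0]}
    - {"grip": 0,"linear": [0,0,2],"rot": [0,0,0]}

```text
clock: 11.88
position: [592.3, -128.6, 71.5]
ee_rot: [0.707, -0.707, 0.0, -0.0]
contact_force: [-0.1, -0.1, 0.1]
gripper_width: 19.6
grasp_force: 59.7
```

It's touching down. Releasing and lifting.

Call:
arm_command:
  rows:
    - {"grip": 1,"linear": [0,0,0],"rot": [0,0,0]}
    - {"grip": 1,"linear": [0,0,0],"rot": [0,0,0]}
    - {"grip": 1,"linear": [0,0,0],"rot": [0,0,0]}
    - {"grip": 1,"linear": [0,0,0],"rot": [0,0,0]}
    - {"grip": 1,"linear": [0,0,-20],"rot": [0,0,0]}
    - {"grip": 1,"linear": [0,0,-60],"rot": [0,0,0]}
    - {"grip": 1,"linear": [-60,0,-100],"rot": [0,0,0]}
    - {"grip": 1,"linear": [-120,0,-110],"rot": [0,0,0]}
    - {"grip": 1,"linear": [-160,0,-110],"rot": [0,0,0]}
    - {"grip": 1,"linear": [-160,0,-110],"rot": [0,0,0]}

```text
clock: 13.12
position: [592.4, 34.5, 181.9]
ee_rot: [0.709, -0.705, 0.0, -0.001]
contact_force: [-0.2, 0.4, -0.3]
gripper_width: 85.7
grasp_force: 0.0
```

```bash
python3 - <<'E'
from h import *
np.set_printoptions(precision=1,suppress=True)
s=arm.read_state();p=imaging.get_image('wrist');q=imaging.get_image('side')
go([592,90,130],180)
f=p['frame'][0:400,80:480];c=q['frame'][120:280,200:360]
cv2.imwrite('pics/h1.png',np.hstack([f,cv2.resize(c,(400,400),interpolation=cv2.INTER_CUBIC)])[:,:,::-1])
for n,z in(('grip_mid',60),('button_face',45),('pin',15)):
  print(n,[(round(r['score'],2),np.round(r['pixel'],1),onz(p,r['pixel'],z,s)) for r in models.tip_of(p,n)][:2])
print(models.spot_in(p,'grip_mid'), [proj(p,x,s) for x in([592,90,60],[575,90,60],[609,90,60],[592,45,60],[592,145,63])])
E
```

```text
t 13.22 pos [592.1  31.8 181.3] yaw -179.9 z [-0. -0. -1.] lin [-58.2  -0.   51.3] rot [ 0. -0.  0.] j [ 0.3  0.4 -0.1  0.  -1.1 -0.3] w 85.5 F [ 0.1 -0.1 -1. ] gf 0.0
grip_mid [(0.69, array([278.7, 253.4]), array([595.7,  84.3,  60. ])), (0.68, array([280.5,  10.8]), array([ 595.1, -117. ,   60. ]))]
button_face [(0.54, array([254.4, 253.3]), array([620.2,  91.2,  45. ]))]
pin []
[{'rect': [256.9, 209.3, 302.1, 311.6], 'score': 0.93}] [array([282.6, 258.9]), array([300.5, 259.1]), array([264.7, 258.8]), array([282.9, 213.8]), array([282.2, 310.9])]
```

View pics/h1.png

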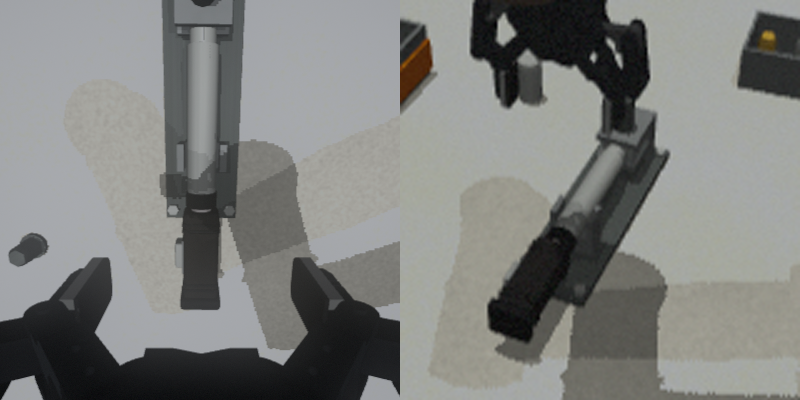

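The pin is seated, its head resting on the fork in the side view. The grip is centred at about x=593.3, y=90.5. I'll go down around it and squeeze.

Call:
arm_command:
  rows:
    - {"grip": 1,"linear": [-40,-1,0],"rot": [0,0,0]}
    - {"grip": 1,"linear": [-58.5,-2,40],"rot": [0,0,0]}
    - {"grip": 1,"linear": [-58.5,-2,80],"rot": [0,0,0]}
    - {"grip": 1,"linear": [-58.5,-2,115],"rot": [0,0,0]}
    - {"grip": 1,"linear": [-58.5,-2,140],"rot": [0,0,0]}
    - {"grip": 1,"linear": [-58.5,-2,156],"rot": [0,0,0]}
    - {"grip": 1,"linear": [-58.5,-2,156],"rot": [0,0,0]}

```text
clock: 14.3
position: [593.8, 89.0, 24.3]
ee_rot: [-0.707, 0.707, 0.0, -0.001]
contact_force: [0.8, 1.0, 0.3]
gripper_width: 85.6
grasp_force: 0.0
```

```bash
python3 - <<'E'
from h import *
np.set_printoptions(precision=1,suppress=True)
go([594.5,90.5,23],180)
s=arm.read_state();p=imaging.get_image('wrist')
print([(r['score'],onz(p,r['pixel'],60,s)) for r in models.tip_of(p,'grip_mid')][:2],[(r['score'],onz(p,r['pixel'],45,s)) for r in models.tip_of(p,'button_face')][:2])
E
```

```text
t 14.3 pos [593.8  89.   24.3] yaw 179.9 z [-0. -0. -1.] lin [-1.5 -0.7  1.3] rot [ 0. -0. -0.] j [ 0.4  0.6 -0.3  0.  -0.7 -0.4] w 85.6 F [0.8 1.  0.3] gf 0.0
[(0.84, array([594.8,  80.7,  60. ]))] [(0.76, array([619.3,  90.3,  45. ]))]
```

Centred. Closing the fingers.

Call:
arm_command:
  rows:
    - {"grip": 0,"linear": [-1.5,0,1],"rot": [0,0,0]}
    - {"grip": 0,"linear": [-1.5,0,1],"rot": [0,0,0]}
    - {"grip": 0,"linear": [-1.5,0,1],"rot": [0,0,0]}
    - {"grip": 0,"linear": [-1.5,0,1],"rot": [0,0,0]}
    - {"grip": 0,"linear": [-1.5,0,1],"rot": [0,0,0]}
    - {"grip": 0,"linear": [-1.5,0,1],"rot": [0,0,0]}
    - {"grip": 0,"linear": [-1.5,0,1],"rot": [0,0,0]}
    - {"grip": 0,"linear": [-1.5,0,1],"rot": [0,0,0]}

```text
clock: 15.45
position: [593.9, 91.8, 25.7]
ee_rot: [-0.707, 0.707, 0.0, 0.0]
contact_force: [-4.7, 1.3, 7.7]
gripper_width: 34.5
grasp_force: 59.2
```

The opening is 34.5 mm, which with the sensor's bias (about -2 mm on the pin head) matches a fully pressed button (36 mm). Pulling straight out along +y.

Call:
arm_command:
  rows:
    - {"grip": 0,"linear": [-4,0,0],"rot": [0,0,0]}
    - {"grip": 0,"linear": [-10,0,0],"rot": [0,0,0]}
    - {"grip": 0,"linear": [-16,0,0],"rot": [0,0,0]}
    - {"grip": 0,"linear": [-22,0,0],"rot": [0,0,0]}
    - {"grip": 0,"linear": [-26,0,0],"rot": [0,0,0]}
    - {"grip": 0,"linear": [-26,0,0],"rot": [0,0,0]}

```text
clock: 16.2
position: [594.0, 116.5, 25.7]
ee_rot: [-0.707, 0.707, -0.0, -0.001]
contact_force: [-2.2, -3.0, 7.4]
gripper_width: 34.8
grasp_force: 58.9
```

```bash
python3 - <<'E'
from h import *
np.set_printoptions(precision=1,suppress=True)
go([594.5,90.5,24],180)
s=arm.read_state();p=imaging.get_image('wrist');q=imaging.get_image('side')
cv2.imwrite('pics/d1.png',np.hstack([p['frame'][0:400,80:480],cv2.resize(q['frame'][140:300,180:340],(400,400),interpolation=cv2.INTER_CUBIC)])[:,:,::-1])
E
```

```text
t 16.2 pos [594.  116.5  25.7] yaw 180.0 z [-0. -0. -1.] lin [26.  -0.5  1.7] rot [ 0. -0. -0.] j [ 0.5  0.6 -0.3  0.  -0.7 -0.5] w 34.8 F [-2.2 -3.   7.4] gf 58.91914665699005
```

View pics/d1.png

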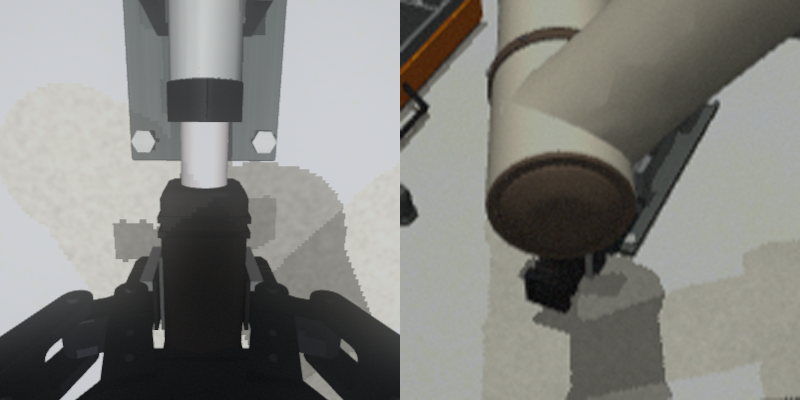

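The inner rod shows at (205,150): the handle is sliding out of the tube, with the latch free and only 3 N of pull. Continuing.

Call:
arm_command:
  rows:
    - {"grip": 0,"linear": [-6,0,0],"rot": [0,0,0]}
    - {"grip": 0,"linear": [-14,0,0],"rot": [0,0,0]}
    - {"grip": 0,"linear": [-22,0,0],"rot": [0,0,0]}
    - {"grip": 0,"linear": [-30,0,0],"rot": [0,0,0]}
    - {"grip": 0,"linear": [-38,0,0],"rot": [0,0,0]}
    - {"grip": 0,"linear": [-46,0,0],"rot": [0,0,0]}
    - {"grip": 0,"linear": [-54,0,0],"rot": [0,0,0]}
    - {"grip": 0,"linear": [-62,0,0],"rot": [0,0,0]}
    - {"grip": 0,"linear": [-68,0,0],"rot": [0,0,0]}
    - {"grip": 0,"linear": [-68,0,0],"rot": [0,0,0]}

```text
clock: 17.55
position: [594.4, 184.1, 25.6]
ee_rot: [-0.707, 0.707, -0.001, -0.001]
contact_force: [-0.1, -5.2, 5.3]
gripper_width: 34.6
grasp_force: 59.1
```

Call:
arm_command:
  rows:
    - {"grip": 0,"linear": [-3,0,0],"rot": [0,0,0]}
    - {"grip": 0,"linear": [-6,0,0],"rot": [0,0,0]}
    - {"grip": 0,"linear": [-8,0,0],"rot": [0,0,0]}
    - {"grip": 0,"linear": [-8,0,0],"rot": [0,0,0]}

```text
clock: 18.05
position: [594.5, 191.5, 25.6]
ee_rot: [-0.707, 0.707, -0.001, -0.001]
contact_force: [-0.8, -6.8, 5.6]
gripper_width: 34.6
grasp_force: 59.2
```

Call:
arm_command:
  rows:
    - {"grip": 0,"linear": [-1,0,0],"rot": [0,0,0]}
    - {"grip": 0,"linear": [-1,0,0],"rot": [0,0,0]}

```text
clock: 18.3
position: [594.5, 192.3, 25.6]
ee_rot: [-0.707, 0.707, -0.001, -0.001]
contact_force: [-0.5, -7.7, 5.7]
gripper_width: 34.6
grasp_force: 59.2
```

Call:
arm_command:
  rows:
    - {"grip": 0,"linear": [-1,0,0],"rot": [0,0,0]}
    - {"grip": 0,"linear": [-1,0,0],"rot": [0,0,0]}

```text
clock: 18.55
position: [594.5, 193.3, 25.6]
ee_rot: [-0.707, 0.707, -0.001, -0.001]
contact_force: [0.5, -7.2, 6.3]
gripper_width: 34.7
grasp_force: 59.2
```

Call:
arm_command:
  rows:
    - {"grip": 0,"linear": [-1,0,0],"rot": [0,0,0]}
    - {"grip": 0,"linear": [-1,0,0],"rot": [0,0,0]}

```text
clock: 18.8
position: [594.5, 194.2, 25.6]
ee_rot: [-0.707, 0.707, -0.001, -0.001]
contact_force: [-0.1, -8.0, 5.4]
gripper_width: 35.1
grasp_force: 59.2
```

Call:
arm_command:
  rows:
    - {"grip": 0,"linear": [-1,0,0],"rot": [0,0,0]}
    - {"grip": 0,"linear": [-1,0,0],"rot": [0,0,0]}

```text
clock: 19.05
position: [594.5, 195.2, 25.6]
ee_rot: [-0.707, 0.707, -0.001, -0.001]
contact_force: [0.7, -7.8, 5.5]
gripper_width: 34.3
grasp_force: 59.1
```

Call:
arm_command:
  rows:
    - {"grip": 0,"linear": [-0.5,0,0],"rot": [0,0,0]}
    - {"grip": 0,"linear": [-0.5,0,0],"rot": [0,0,0]}

```text
clock: 19.3
position: [594.5, 195.7, 25.6]
ee_rot: [-0.707, 0.707, -0.001, -0.001]
contact_force: [0.9, -7.8, 5.8]
gripper_width: 34.7
grasp_force: 59.1
```

Call:
arm_command:
  rows:
    - {"grip": 0,"linear": [-0.5,0,0],"rot": [0,0,0]}
    - {"grip": 0,"linear": [-0.5,0,0],"rot": [0,0,0]}

```text
clock: 19.55
position: [594.5, 196.1, 25.6]
ee_rot: [-0.707, 0.707, -0.001, -0.001]
contact_force: [0.8, -6.9, 5.4]
gripper_width: 34.8
grasp_force: 59.1
```

Call:
arm_command:
  rows:
    - {"grip": 0,"linear": [-0.5,0,0],"rot": [0,0,0]}
    - {"grip": 0,"linear": [-0.5,0,0],"rot": [0,0,0]}

```text
clock: 19.8
position: [594.5, 196.6, 25.6]
ee_rot: [-0.707, 0.707, -0.001, -0.001]
contact_force: [0.6, -7.2, 5.5]
gripper_width: 34.8
grasp_force: 59.1
```

Call:
arm_command:
  rows:
    - {"grip": 0,"linear": [-0.5,0,0],"rot": [0,0,0]}
    - {"grip": 0,"linear": [-0.5,0,0],"rot": [0,0,0]}

```text
clock: 20.05
position: [594.5, 197.1, 25.6]
ee_rot: [-0.707, 0.707, -0.001, -0.001]
contact_force: [-0.0, -7.9, 4.7]
gripper_width: 34.5
grasp_force: 59.1
```

Call:
arm_command:
  rows:
    - {"grip": 0,"linear": [-0.5,0,0],"rot": [0,0,0]}
    - {"grip": 0,"linear": [-0.5,0,0],"rot": [0,0,0]}

```text
clock: 20.3
position: [594.5, 197.6, 25.6]
ee_rot: [-0.707, 0.707, -0.001, -0.001]
contact_force: [-0.6, -7.8, 5.5]
gripper_width: 34.7
grasp_force: 59.1
```

Call:
arm_command:
  rows:
    - {"grip": 0,"linear": [-0.5,0,0],"rot": [0,0,0]}
    - {"grip": 0,"linear": [-0.5,0,0],"rot": [0,0,0]}

```text
clock: 20.55
position: [594.5, 198.1, 25.6]
ee_rot: [-0.707, 0.707, -0.001, -0.001]
contact_force: [0.2, -8.2, 5.2]
gripper_width: 34.6
grasp_force: 59.1
```

```bash
python3 - <<'E'
from h import *
np.set_printoptions(precision=1,suppress=True)
go([594.5,195,25],180)
s=arm.read_state();p=imaging.get_image('wrist')
save(p,'e1.png',(130,0,430,300),2)
print([(r['score'],r['pixel'],onz(p,r['pixel'],60,s)) for r in models.tip_of(p,'grip_mid')][:2])
E
```

```text
t 20.55 pos [594.5 198.1  25.6] yaw 180.0 z [-0. -0. -1.] lin [ 3.1 -0.   0.6] rot [ 0. -0. -0.] j [ 0.6  0.6 -0.2  0.  -0.8 -0.6] w 34.6 F [ 0.2 -8.2  5.2] gf 59.12978231906891
[(0.81, [284.5, 282.3], array([594.2, 188.6,  60. ]))]
```

View pics/e1.png

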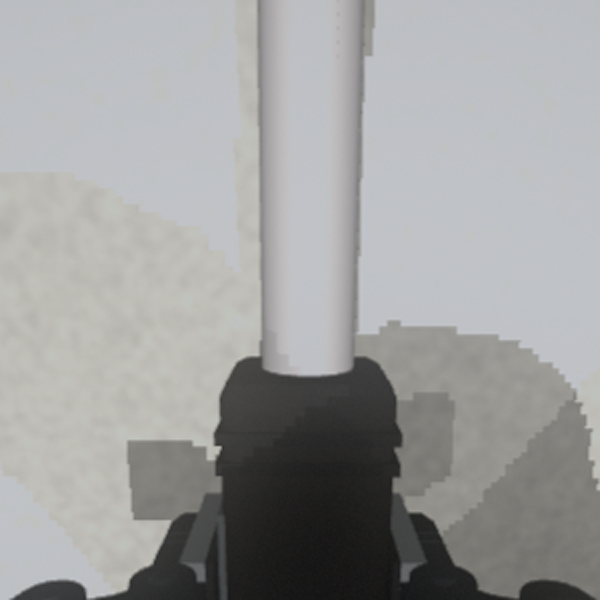

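Call:
arm_command:
  rows:
    - {"grip": 0,"linear": [-0.5,0,0],"rot": [0,0,0]}
    - {"grip": 0,"linear": [-0.5,0,0],"rot": [0,0,0]}

```text
clock: 20.9
position: [594.5, 198.6, 25.6]
ee_rot: [-0.707, 0.707, -0.001, -0.001]
contact_force: [-0.2, -7.9, 5.3]
gripper_width: 34.8
grasp_force: 59.1
```

Call:
arm_command:
  rows:
    - {"grip": 0,"linear": [-0.5,0,0],"rot": [0,0,0]}
    - {"grip": 0,"linear": [-0.5,0,0],"rot": [0,0,0]}

```text
clock: 21.15
position: [594.5, 199.1, 25.6]
ee_rot: [-0.707, 0.707, -0.001, -0.001]
contact_force: [0.1, -8.1, 5.7]
gripper_width: 34.6
grasp_force: 59.1
```

Call:
arm_command:
  rows:
    - {"grip": 0,"linear": [-0.5,0,0],"rot": [0,0,0]}
    - {"grip": 0,"linear": [-0.5,0,0],"rot": [0,0,0]}

```text
clock: 21.4
position: [594.5, 199.3, 25.6]
ee_rot: [-0.707, 0.707, -0.001, -0.001]
contact_force: [0.2, -8.3, 5.7]
gripper_width: 34.6
grasp_force: 59.1
```

```bash
python3 - <<'E'
from h import *
np.set_printoptions(precision=1,suppress=True)
go([594.5,195,25],180)
t=imaging.get_image('top')
g=cv2.cvtColor(t['frame'],cv2.COLOR_RGB2GRAY)
a=proj(t,[593,-175,45]);b=proj(t,[593,120,45]);print(a,b)
o=cv2.cvtColor(cv2.imread('pics/top0.png'),cv2.COLOR_BGR2GRAY)
r=int(round((a[1]+b[1])/2))
for k in(r-1,r,r+1): print(k,g[k,260:362].tolist(),'\n0',o[k,260:362].tolist())
E
```

```text
t 21.4 pos [594.5 199.3  25.6] yaw 180.0 z [-0. -0. -1.] lin [ 4.3 -0.   0.6] rot [ 0. -0. -0.] j [ 0.6  0.6 -0.2  0.  -0.8 -0.6] w 34.6 F [ 0.2 -8.3  5.7] gf 59.11464214324951
[359.4 197.1] [246.7 197.6]
196 [157, 156, 155, 154, 155, 155, 158, 155, 152, 155, 152, 155, 157, 156, 153, 127, 78, 33, 8, 15, 46, 102, 143, 153, 154, 154, 153, 151, 152, 154, 148, 152, 150, 151, 151, 147, 150, 150, 149, 148, 150, 150, 149, 147, 148, 148, 146, 144, 147, 148, 146, 146, 145, 146, 143, 148, 143, 146, 145, 144, 145, 145, 144, 144, 141, 141, 145, 141, 134, 133, 141, 141, 142, 135, 120, 108, 107, 109, 95, 68, 49, 56, 67, 72, 71, 71, 70, 73, 82, 99, 110, 113, 116, 114, 116, 112, 117, 118, 137, 154, 163, 168] 
0 [14, 12, 14, 14, 15, 15, 14, 14, 14, 17, 11, 15, 16, 12, 20, 47, 86, 90, 56, 15, 10, 18, 52, 100, 131, 141, 140, 142, 139, 137, 138, 137, 140, 139, 139, 138, 139, 135, 138, 139, 139, 138, 136, 136, 134, 135, 132, 135, 134, 137, 135, 134, 135, 134, 134, 136, 135, 133, 132, 133, 132, 132, 132, 132, 129, 129, 130, 131, 133, 125, 124, 127, 128, 125, 109, 98, 98, 103, 101, 102, 89, 65, 44, 37, 38,
[... 1347 characters left out ...]
7, 159, 158, 162, 157, 157, 156, 155, 157, 154, 157, 154, 145, 147, 157, 161, 164, 158, 144, 125, 116, 116, 96, 62, 33, 31, 54, 64, 71, 69, 68, 83, 102, 114, 115, 112, 112, 114, 112, 115, 113, 117, 136, 155, 163, 167] 
0 [18, 13, 17, 15, 15, 11, 13, 17, 11, 19, 16, 16, 16, 12, 21, 55, 96, 99, 61, 22, 10, 21, 53, 100, 133, 140, 140, 140, 141, 142, 140, 142, 144, 142, 144, 144, 144, 142, 144, 143, 148, 143, 144, 145, 142, 144, 146, 147, 146, 146, 148, 148, 147, 145, 146, 149, 145, 146, 149, 148, 144, 144, 146, 147, 145, 142, 142, 144, 142, 141, 141, 139, 145, 144, 131, 112, 104, 108, 102, 101, 88, 64, 37, 28, 33, 44, 63, 87, 101, 105, 104, 104, 103, 104, 102, 104, 104, 108, 122, 146, 153, 157]
```

Call:
arm_command:
  rows:
    - {"grip": 0,"linear": [-0.7,0,0],"rot": [0,0,0]}
    - {"grip": 0,"linear": [-0.7,0,0],"rot": [0,0,0]}

```text
clock: 21.7
position: [594.4, 199.3, 25.6]
ee_rot: [-0.707, 0.707, -0.001, -0.002]
contact_force: [1.1, -10.8, 5.6]
gripper_width: 34.7
grasp_force: 59.1
```

The hard end is at y=199.3: no further travel, and the force rises. I'll back off about 2 mm to sit at the second stop, still squeezing.

Call:
arm_command:
  rows:
    - {"grip": 0,"linear": [2,0,0],"rot": [0,0,0]}
    - {"grip": 0,"linear": [3.2,0,0],"rot": [0,0,0]}
    - {"grip": 0,"linear": [3.2,0,0],"rot": [0,0,0]}
    - {"grip": 0,"linear": [3.2,0,0],"rot": [0,0,0]}

```text
clock: 22.2
position: [594.5, 197.4, 25.6]
ee_rot: [-0.707, 0.707, -0.001, -0.001]
contact_force: [-0.7, -6.8, 5.8]
gripper_width: 34.2
grasp_force: 59.2
```

```bash
python3 - <<'E'
from bench import job
print(job.job_done())
E
```

```text
the job is handed in; nothing more can be done
None
```

The pin is seated in the fork and released. The handle is held about 1 mm past the second stop with the button pressed, and the job was handed in at about 22 s with no verdict shown. I viewed 12 pictures, over your limit of 10.

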